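# Park the bar behind the post

## Robot

A 7-joint arm with a two-finger parallel gripper is mounted at the origin on the work surface. World frame = base frame: x ahead of the robot, y to its left, z up, the work surface at z = 0. Lengths are in mm, angles in rad, forces in N, time in s.
With the tool pointing down it reaches from about 350 to 900 mm from the base axis. Payload 8.1 kg.
Tool frame: the origin (TCP) lies on the centre line of the jaws, within the pads' length; the fingertips stand 17 mm ahead of it and the grasp point (between the pads) lies 2 mm behind it; z points along the fingers, y is the line along which they close (so a half turn about z gives the same grasp; the last joint's range is limited). The gripper opens to 85 mm and grips with 20 to 120 N. Pads are 22 mm wide; open, the fingers measure 114 mm over their backs; the gripper's body (76 mm by 85 mm) begins 54 mm behind the grasp point. The pads swing forward as they close: fully open they stand 13 mm farther back than shut.
Start: joints at [-1.254, 0.434, 0.025, 1.573, -0.012, 1.134, -0.075], TCP at [254.763, 570.733, 248.323] pointing down, gripper open.
Joint ranges: [-2.62, 2.62], [-0.44, 2.09], [-1.27, 1.32], [0.08, 2.57], [-1.32, 4.46], [0.12, 2], [-2.74, 2.74]. Speed limits (rad/s): [2.22, 2.22, 3.01, 3.01, 3.14, 3.14, 3.14].

## Interface

Orientations are given as a rotation vector (axis times angle).
In Python, from station import readout, cams, finish_job gives the robot as it stands.
- The arm moves only by the tool move_arm, never from a script. Its arguments are lists of equal length, an entry for each row: "jaw": the gripper's target within -1 to 1 (shut at 1, half-way at 0, fully open at -1); "linear": the shift along the tool's x, y, z in mm, a list of three; "spin": the turn about the tool's z in rad. In form: {"jaw": [jaw, ...], "linear": [[x, y, z], ...], "spin": [spin, ...]}. A call has 1 to 12 rows; each row is the pose to reach, as a shift and turn from the pose commanded when the call began, along the tool's axes at that moment; what a row does not reach only later rows make up. A row lasts 1/10 s, in which the tool goes at most 50 mm and 8.59 degrees, less where a joint would pass 70% of its speed; a pose out of reach is approached as far as the arm can. A call with a gripper value outside its range is refused whole. The fingers move at their own pace and stop on an object; "grip_force" is the grip in N (left out, the last holds). Time passes only in rows, so rows that repeat a pose let the fingers close. It gives the time, the measured TCP pose, the force, the opening and the grip force at its end, in the units of the state.
- readout.get_state(): the state, without advancing time (a new reading comes with each control period).
- cams.snapshot(name): name is "side" or "top"; returns the picture (420x560x3 uint8, red, green, blue); there is no depth.
- cams.get_calibration(name): a dict with "fx", "fy", "cx", "cy" (pixels), "distortion" ([k1, k2, p1, p2, k3] as OpenCV has them; the pictures are not rectified), "extrinsics" (4x4, takes a point from world to camera coordinates). Camera axes: x right, y down, z forward; pixel columns grow to the right and rows downward; lengths in mm; the calibration is good to about 2 mm. A picture is of the moment at which its call begins. get_calibration takes no time and is no camera call.
- finish_job(): hands the job in; it is judged then, once.
The state is a dict: "t": time; "joint_positions": joint angles; "qvel": joint speeds; "tau": joint torques, N m; "tool_pos": TCP position; "tcp_rot": TCP orientation; "force": force on the tool from outside, world axes, zero at the start; "moment": the same for the moment, N m; "width": finger opening in mm; "grasp_force": force on a finger pad.
Only numpy, scipy, OpenCV 4.12 (cv2) and the standard library are available. Lean on these libraries where they do the work, as an engineer would, in place of code of your own. Each camera call takes 0.05 s, during which the arm holds its last target. There are 200 camera calls.

## Task

Push the loose aluminium bar across the bench into the dark steel bay: angle it so that its right-hand end goes in behind the round post first, then push its left-hand end round until the whole bar lies in the bay, flat along the back rail. Only push it with the fingers and never lift it, and leave the coils, jar, spool and screwdriver where they are.

Things in the scene. Friction and masses are not known exactly. Their poses are not given: they have to be found in the camera images.
- bay: low dark steel bay fixed to the bench, open towards the robot, no floor plate. Origin: bench surface, middle of the back rail's inner face; +x away from the mouth, +y left seen from the robot. Rail 360 mm along y, 20 thick (x 0 to 20), 30 high. A stop at each end, 20 thick, 30 high, reaches forward (x -75 to 0); inner faces at y = +160 and -160 mm.
- post: upright round steel post, 22 mm diameter, 50 mm high, fixed to the bench in the mouth of the bay, right of its middle; origin at the centre of its foot, at bay x = -85 mm and bay y between -70 and -40 mm. Between post and left stop there is less room than the bar is long.
- bar: loose solid aluminium bar, 240 mm long (its y), 26 mm wide (its x), 30 mm high, about 0.4 kg, a small dark hole near each end of its top, lying on the bench before the bay. Origin: centre of its underside. When it lies parallel to the back rail its axes are the bay's: +x away from the robot, +y left.
- bar_right (a point): centre of the bar's right-hand end face (bar x 0, y -120 mm, 15 mm above its underside)
- bar_left (a point): centre of the bar's left-hand end face (bar x 0, y +120 mm, 15 mm above its underside)
- coil_a: loose copper-wound toroid choke lying flat, 52 mm across, 20 mm high, in front and right of the post; origin centre of underside. Leave alone.
- coil_b: loose choke like coil_a, lying behind the back rail. Leave alone.
- coil_c: loose choke like coil_a, lying left of the bay. Leave alone.
- jar: loose jar, 52 mm diameter, 55 mm high, beside the left stop; origin centre of underside. Leave alone.
- spool: loose spool of wire standing on end, 60 mm diameter, 46 mm high, right of the bay; origin centre of underside. Leave alone.
- driver: loose screwdriver, 160 mm long, lying right of the work; origin at its middle. Leave alone.
Things that resemble listed ones, but are neither listed nor needed, are in the scene too. Of the things shaped like the bar, the aluminium one is meant. There is more than one size of the post; the one meant has the size given above.

How it is judged (in metres and radians):
On the way:
1. the bar's right-hand end is behind the post while its left-hand end is still outside the bay (x of bar_right in the frame of bay above -0.07 m and x of bar_left in the frame of bay below -0.1 m), for 0.1 s.
At the end, for the whole second after the job is handed in: The bar lies at rest on the bench inside the bay, between the end stops, both of its ends no more than 10 mm off the back rail (x of bar_right in the frame of bay between -0.023 and 0 m and x of bar_left in the frame of bay between -0.023 and 0 m and y of bar_right in the frame of bay above -0.165 m and y of bar_left in the frame of bay below 0.165 m and height (world z) of bar below 0.006 m and linear speed of bar below 0.01 m/s); the robot touches nothing.
It fails at once if the bar is lifted or tipped off the bench (height (world z) of bar above 0.012 m or angle between bar's own z axis and vertical above 0.12 rad).
It fails at once if a coil, the jar, the spool or the screwdriver is displaced by more than 30 mm or knocked over (distance of any of coil_a, coil_b, coil_c, jar, spool, driver from where it was at the start of the episode above 0.03 m or angle between any of jar, spool's own z axis and vertical above 0.5 rad).
It also fails if it takes over 72 s, if anything falls off the work surface, if the arm or the gripper's body presses on something with over 40 N, if the wrist force passes 120 N, or if a joint passes its speed limit or range.

## Working session

There is one attempt and no reset: what is moved stays moved. The work goes in short steps, Python scripts to look and compute and a tool call to move; the robot and the scene stay as the last step left them, time stands still between calls to the robot, and variables do not carry over. Pictures are saved under pics/ and viewed, at most 11 in all, crops included, and the job is handed in when it is done.

Besides the shell and the picture viewer there is one more tool, called after ">>>" as a command line: name --pt "numbers of a row" for each row, then --argument value for the rest. move_arm: Moves the arm, as the interface text tells. Its arguments: {"type":"object","properties":{"jaw":{"type":"array","items":{"type":"number"}},"linear":{"type":"array","items":{"type":"array","items":{"type":"number"}}},"spin":{"type":"array","items":{"type":"number"}},"grip_force":{"type":"number"}},"required":["jaw","linear","spin"]}

```bash
mkdir -p pics; python3 - <<'E'
from station import readout, cams
import cv2,json
for n in("top","side"):
    cv2.imwrite(f"pics/{n}0.png",cams.snapshot(n)[:,:,::-1]); c=cams.get_calibration(n); print(n,c)
s=readout.get_state();print(s)
E
```

```text
top {'fx': 456.63959684871054, 'fy': 456.63959684871054, 'cx': 284.8540019007747, 'cy': 207.65435644734256, 'distortion': array([-0.13411905,  0.        ,  0.        ,  0.        ,  0.        ]), 'extrinsics': array([[-2.91773319e-02, -9.99571353e-01, -2.40682279e-03,
         5.07262493e+01],
       [-9.94291391e-01,  2.92702697e-02, -1.02605462e-01,
         5.16073044e+02],
       [ 1.02631929e-01, -6.00670448e-04, -9.94719220e-01,
         9.86613915e+02],
       [ 0.00000000e+00,  0.00000000e+00,  0.00000000e+00,
         1.00000000e+00]])}
side {'fx': 524.5763082317492, 'fy': 524.5763082317492, 'cx': 277.77403819915685, 'cy': 205.61153035306543, 'distortion': array([-0.13643739,  0.        ,  0.        ,  0.        ,  0.        ]), 'extrinsics': array([[ 9.92988212e-01, -1.18095709e-01, -5.27401484e-03,
        -5.06867022e+02],
       [-8.60680319e-02, -6.91665226e-01, -7.17071481e-01,
         8.70463957e+01],
       [ 8.10352125e-02,  7.12497452e-01, -6.96979681e-01,
         1.20470806e+03],
       [ 0.00000000e+00,  0.00000000e+00,  0.00000000e+00,
         1.00000000e+00]])}
{'t': 0.1, 'joint_positions': array([-1.25361772,  0.43513427,  0.02498484,  1.57402875, -0.0116176 ,
        1.13399858, -0.0751099 ]), 'qvel': array([ 1.13468569e-03, -1.62085750e-03,  3.60620107e-04,  9.59664130e-05,
       -9.11506642e-04, -7.22787807e-04, -4.48108766e-04]), 'tau': array([ 2.42539994e-03, -6.71753168e+01,  1.02792811e+00, -3.16902244e+01,
        1.57836423e-02,  7.07928251e-03, -4.74537273e-05]), 'tool_pos': array([254.59202293, 570.31312498, 247.60762154]), 'tcp_rot': array([-6.54667573e-01, -3.07243835e+00,  2.21821644e-03]), 'force': array([ 0.31835408, -0.69239099,  0.35889294]), 'moment': array([-0.0019228 ,  0.05532882,  0.02281573]), 'grasp_force': 0.0, 'width': 85.5721112765295}
```

View pics/top0.png

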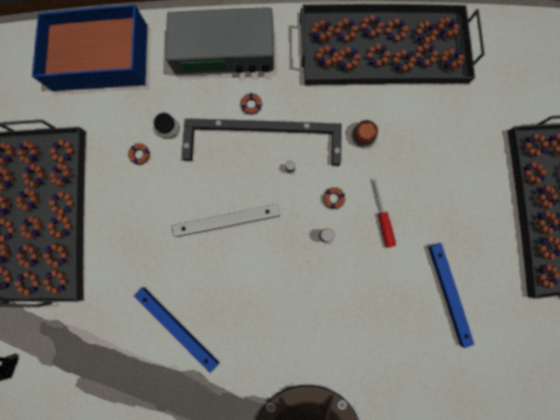

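View pics/side0.png

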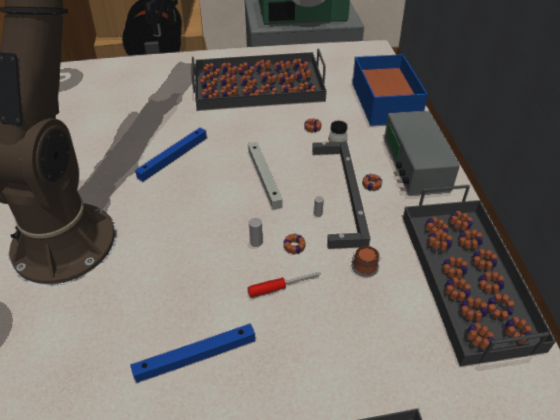

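The top view shows:
- **Bar candidates:** aluminium bar at (225,220). The blue bars at (176,329) and (451,295) are lookalikes, so I choose the aluminium one.
- **Post candidates:** the small one at (290,167) in the bay mouth and a thicker one at (326,236). I choose the small one.
- **Bay:** dark, at about (262,127).
- **Loose objects:** coil_a (334,198), coil_b (251,103), coil_c (139,153), jar (165,124), spool (366,132), driver (385,215).

I'll measure these and check the choice in a close crop.

```bash
cat > h.py <<'E'
import numpy as np,cv2
from station import cams
def ray(n,p,z):
    c=cams.get_calibration(n);K=np.array([[c['fx'],0,c['cx']],[0,c['fy'],c['cy']],[0,0,1.]])
    q=cv2.undistortPoints(np.float64(p).reshape(-1,1,2),K,c['distortion'])[:,0]
    E=c['extrinsics'];R=E[:3,:3];o=-R.T@E[:3,3]
    d=np.c_[q,np.ones(len(q))]@R
    return (o+d*((z-o[2])/d[:,2])[:,None])[:,:2]
def bar(im,roi=(160,160,130,90)):
    """top-view bar: largest bright blob in roi -> world rect of top face"""
    x,y,w,h=roi
    m=np.zeros(im.shape[:2],np.uint8)
    return m
E
python3 - <<'E'
import cv2,numpy as np
from h import *
im=cv2.imread('pics/top0.png');s=cv2.imread('pics/side0.png')
a=cv2.resize(im[90:250,130:400],None,fx=2.9,fy=2.9,interpolation=cv2.INTER_CUBIC)
cv2.imwrite('pics/crop0.png',a)
for p in [(225,212),(225,220),(200,200),(290,167),(292,163),(186,226),(260,126),(280,180)]: print(p,im[p[1],p[0]])
g=im.max(2)
m=((g<75)).astype(np.uint8)
n,l,st,ce=cv2.connectedComponentsWithStats(m)
for i in range(1,n):
    if st[i,4]>60: print(st[i],ce[i].round(1))
E
```

```text
(225, 212) [147 156 156]
(225, 220) [141 150 147]
(200, 200) [153 161 158]
(290, 167) [136 138 140]
(292, 163) [132 134 136]
(186, 226) [134 143 140]
(260, 126) [56 56 55]
(280, 180) [151 159 158]
[   0    0  169   17 1373] [55.5  5. ]
[  35    5  112   86 2309] [106.8  68.8]
[  299     4   185    81 11764] [386.4  44.3]
[  34    7   99   67 1649] [70.9 27. ]
[ 166   54  108   21 1760] [221.7  64.4]
[154 113  21  21 342] [163.8 123.2]
[ 507  116   53  182 6448] [536.9 203.1]
[    0   120    86   188 12169] [ 42.2 214.6]
[ 183  120  158   46 1969] [262.  131.6]
[351 121  24  26 240] [360.4 137. ]
[428 246  35 100 355] [444.9 296. ]
[144 288  74  75 192] [182.2 327. ]
[  0 354  18  27 345] [  7.6 366.1]
[ 253  385  104   35 2579] [303.8 405. ]
```

View pics/crop0.png

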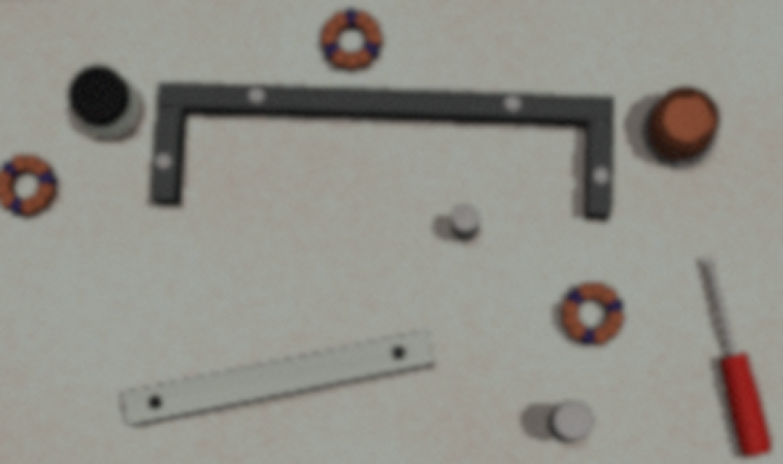

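The crop confirms the choice: a plain bright bar with dark holes at crop (155,402) and (398,352), the thin post at crop (464,220), and coil_a at (591,313).

```bash
cat >> h.py <<'E'
def crop2px(P): return np.float64(P)/2.9+[130-.33,90-.33]
E
python3 - <<'E'
import cv2,numpy as np
from h import *
im=cv2.imread('pics/top0.png')
B=ray('top',crop2px([(428,330),(435,364),(133,425),(122,394)]),30);print('barcorners',B.round(1),[np.linalg.norm(B[i]-B[i-1]).round(1) for i in range(4)])
H=ray('top',crop2px([(155,402),(398,352)]),30);print('holes',H.round(1),'mid',H.mean(0),'d',np.linalg.norm(H[0]-H[1]), 'centre by corners',B.mean(0))
Y=ray('top',crop2px([(159,85),(613,98),(608,218),(585,216),(181,204),(150,204)]),30);print('bay',Y.round(1),np.linalg.norm(Y[0]-Y[1]),np.linalg.norm(Y[1]-Y[2]),np.linalg.norm(Y[0]-Y[5]))
print('post',ray('top',crop2px([(465,217)]),50),ray('top',crop2px([(573,421)]),50))
print('coils',ray('top',crop2px([(591,313),(351,40),(27,185)]),20).round(1))
print('jar,spool',ray('top',crop2px([(98,95)]),55),ray('top',crop2px([(683,117)]),46))
# side check
print('side post',ray('side',[(319,200),(256,222)],50),'side bar holes',ray('side',[(254,153),(277,198)],30))
E
```

```text
barcorners [[526.8  52.1]
 [500.6  47.5]
 [460.5 279.7]
 [484.5 288.1]] [np.float64(239.7), np.float64(26.6), np.float64(235.6), np.float64(25.4)]
holes [[477.6 262.5]
 [510.6  75.4]] mid [494.12489626 168.95616139] d 189.90150087056358 centre by corners [493.08783886 166.85203784]
bay [[727.4 258.9]
 [705.2 -97.5]
 [609.7 -89.2]
 [611.8 -71.4]
 [631.  241.3]
 [631.9 265.7]] 357.05678572607275 95.8238952100824 95.76664576766987
post [[609.62371542  21.51883621]] [[453.29753401 -54.11176374]]
coils [[537.5 -74. ]
 [761.8 107.3]
 [653.2 367.3]]
jar,spool [[713.65149287 301.00647229]] [[ 684.24246798 -148.7641332 ]]
side post [[610.30091128  17.13354779]
 [457.0151159  -36.22251626]] side bar holes [[475.25694742 237.74561791]
 [515.52230893  57.16448567]]
```

```bash
cat >> h.py <<'E'
from station import readout
from scipy.spatial.transform import Rotation as Ro
O=np.array([696.3,81.9]);T=-0.0622
XB=np.array([np.cos(T),np.sin(T)]);YB=np.array([-np.sin(T),np.cos(T)])
def w(bx,by): return O+bx*XB+by*YB            # bay->world
def b(p): d=np.asarray(p)-O; return np.array([d@XB,d@YB])
def move(x,y,z,yaw):
    """tool shift+spin to world pose; yaw = world angle of tool y (mod pi)"""
    s=readout.get_state();R=Ro.from_rotvec(s['tcp_rot']).as_matrix()
    L=R.T@(np.array([x,y,z])-s['tool_pos'])
    d=yaw-np.arctan2(R[1,1],R[0,1]); d=(d+np.pi/2)%np.pi-np.pi/2
    print('linear',L.round(1),'spin',round(-d,3),'j7',s['joint_positions'][6].round(2),'tcp',s['tool_pos'].round(1),'F',s['force'].round(1),'t',s['t'])
E
python3 -c "
from h import *
move(444,159,120,np.pi/2+.1746)"
```

```text
linear [-340.6 -298.2  128.1] spin -0.594 j7 -0.08 tcp [254.6 570.3 247.6] F [ 0.3 -0.7  0.4] t 0.1
```

>>> move_arm --jaw '[-1,-1,-1,-1,-1,-1,-1,-1,-1,-1,-1,-1]' --pt "-34 -30 12" --pt "-68 -60 25" --pt "-102 -90 38" --pt "-136 -120 51" --pt "-170 -150 64" --pt "-204 -179 77" --pt "-238 -209 90" --pt "-272 -239 103" --pt "-306 -268 116" --pt "-340 -298 128" --pt "-340 -298 128" --pt "-340 -298 128" --spin '[-0.06,-0.12,-0.18,-0.24,-0.3,-0.36,-0.42,-0.48,-0.54,-0.594,-0.594,-0.594]'

```text
t: 1.3
tool_pos: [443.8, 158.7, 119.9]
tcp_rot: [0.267, -3.129, 0.001]
force: [-0.4, 0.9, 0.5]
width: 85.5
grasp_force: 0.0
```

```bash
python3 -c "
from h import *
move(444,159,13,np.pi/2+.1746)"
```

```text
linear [ -0.3   0.3 106.9] spin -0.004 j7 1.29 tcp [443.8 158.7 119.9] F [-0.4  0.9  0.5] t 1.3
```

>>> move_arm --jaw '[-1,-1,-1,-1,-1,-1]' --pt "0 0 40" --pt "0 0 75" --pt "0 0 95" --pt "0 0 107" --pt "-10 0 107" --pt "-18 0 107" --spin '[0,0,0,0,0,0]'

```text
t: 1.9
tool_pos: [462.8, 164.3, 14.1]
tcp_rot: [-0.275, 3.128, 0.001]
force: [1.0, 0.2, 0.7]
width: 85.5
grasp_force: 0.0
```

```bash
python3 - <<'E'
from h import *
cv2.imwrite('pics/top1.png',cams.snapshot('top')[90:300,130:400][:,:,::-1].repeat(2,0).repeat(2,1))
s=readout.get_state();print(s['tool_pos'],s['force'])
# push plan: bar centre along n(phi)
c=np.array([493.6,168]);p0=s['tool_pos'][:2];R=Ro.from_rotvec(s['tcp_rot']).as_matrix()
th=.1746;N=12
for i in range(N):
    th+=.363/N; n=np.array([np.cos(th-.015),np.sin(th-.015)]); c=c+n*61/N
    t=c-24*np.array([np.cos(th),np.sin(th)])
    print((R.T[:2,:2]@(t-p0)).round(1),round(-(i+1)*.363/N,3))
print(b(c))
E
```

```text
[464.89113838 164.62606577  14.60995788] [2.77861357 0.96855876 0.96748967]
[-10.   -2.3] -0.03
[-15.1  -2.8] -0.06
[-20.2  -3.1] -0.091
[-25.3  -3.3] -0.121
[-30.5  -3.4] -0.151
[-35.6  -3.2] -0.181
[-40.7  -2.9] -0.212
[-45.8  -2.5] -0.242
[-50.9  -1.9] -0.272
[-56.   -1.2] -0.302
[-61.1  -0.3] -0.333
[-66.1   0.8] -0.363
[-152.22585783   97.98440146]
```

View pics/top1.png

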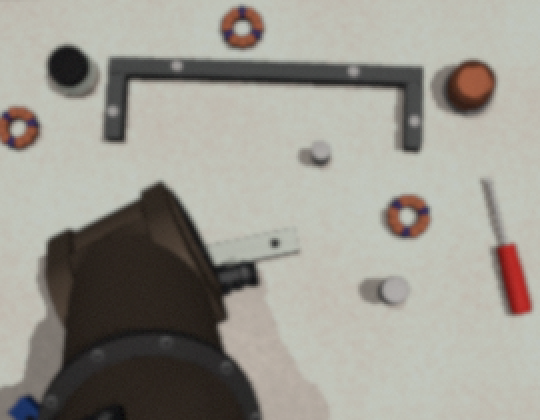

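The top view shows the arm over the bar's left half, with the right finger just in front of the bar at (240,275) in the crop. Nothing has moved. Pushing now.

>>> move_arm --jaw '[-1,-1,-1,-1,-1,-1,-1,-1,-1,-1,-1,-1]' --pt "-10 -2 0" --pt "-15 -3 0" --pt "-20 -3 0" --pt "-25 -3 0" --pt "-30.5 -3 0" --pt "-35.5 -3 0" --pt "-41 -3 0" --pt "-46 -2.5 0" --pt "-51 -2 0" --pt "-56 -1 0" --pt "-61 0 0" --pt "-66 1 0" --spin '[-0.03,-0.06,-0.09,-0.12,-0.15,-0.18,-0.21,-0.24,-0.27,-0.3,-0.333,-0.363]'

```text
t: 3.15
tool_pos: [526.7, 175.7, 13.3]
tcp_rot: [-0.838, 3.028, 0.0]
force: [-2.9, -1.8, 1.5]
width: 85.5
grasp_force: 1.4
```

```bash
python3 - <<'E'
from h import *
im=cams.snapshot('side')[:,:,::-1]
cv2.imwrite('pics/side1.png',im[90:310,190:420].repeat(2,0).repeat(2,1))
move(500,150,13,np.pi/2+.538)
E
```

```text
linear [37.3 -8.2  0.3] spin 0.004 j7 1.59 tcp [527.7 176.2  13.4] F [ 1.   0.3 -0.7] t 3.2
```

View pics/side1.png

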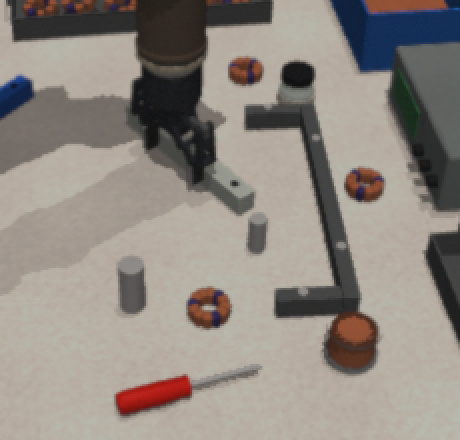

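The side view shows the bar angled, its right end at crop (240,200), clear of and left of the post (257,232). Everything else is undisturbed. Next I back off, rise and go to the left end.

>>> move_arm --jaw '[-1,-1,-1,-1,-1]' --pt "12 0 0" --pt "30 0 0" --pt "35 0 -40" --pt "35 0 -85" --pt "35 0 -107" --spin '[0,0,0,0,0]'

```text
t: 3.7
tool_pos: [496.7, 157.8, 123.5]
tcp_rot: [-0.832, 3.025, 0.001]
force: [1.2, 0.4, -1.0]
width: 85.3
grasp_force: 0.0
```

```bash
python3 - <<'E'
from h import *
c=w(-152,98);u=np.array([-np.sin(.538),np.cos(.538)])
p=c+190*u
print(c,p);move(*p,120,.538)
E
```

```text
[550.68560733 189.15879287] [453.32589337 352.31848795]
linear [-62.2 189.3   3.6] spin 1.57 j7 1.62 tcp [496.7 157.8 123.5] F [ 1.2  0.4 -1. ] t 3.7
```

>>> move_arm --jaw '[0,1,1,1,1,1,1,1,1,1,1,1]' --pt "-5 30 0" --pt "-15 60 0" --pt "-25 90 0" --pt "-35 120 0" --pt "-45 150 0" --pt "-55 175 0" --pt "-62 189 0" --pt "-62 189 0" --pt "-62 189 0" --pt "-62 189 0" --pt "-62 189 0" --pt "-62 189 0" --spin '[0.14,0.28,0.42,0.56,0.7,0.84,0.98,1.12,1.26,1.4,1.54,1.57]'

```text
t: 4.9
tool_pos: [452.2, 351.5, 120.2]
tcp_rot: [1.556, 2.729, 0.0]
force: [-0.0, -0.0, -0.2]
width: 0.1
grasp_force: 0.0
```

```bash
python3 - <<'E'
from h import *
im=cams.snapshot('top')[:,:,::-1];sd=cams.snapshot('side')[:,:,::-1]
a=cv2.resize(im[90:250,130:400],None,fx=2.9,fy=2.9,interpolation=cv2.INTER_CUBIC)
cv2.imwrite('pics/top2.png',a)
move(0,0,0,.538)
E
```

```text
linear [ -68.8 -568.9  120.2] spin 0.002 j7 -0.05 tcp [452.4 351.6 120.3] F [-0.5 -0.7 -0.2] t 5.0
```

View pics/top2.png

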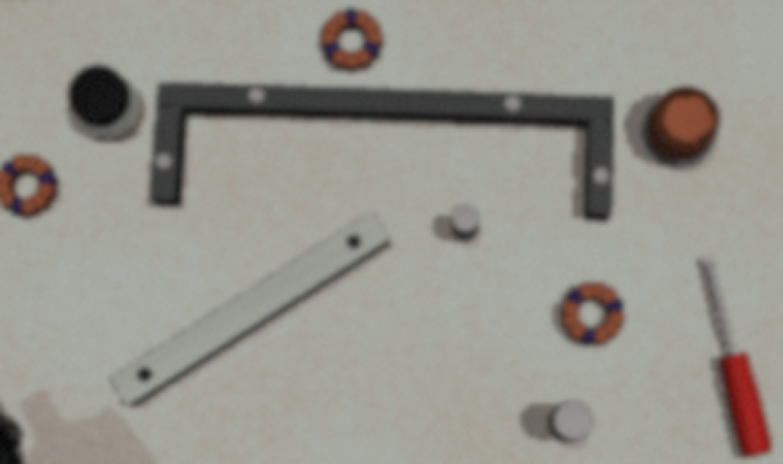

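The bar lies unobstructed, with holes at crop (145,374) and (354,241) and its right end at (382,228), left of the post (464,220). I'll compute its pose and the axial push.

```bash
cat >> h.py <<'E'
def pose(h1,h2):
    """left,right hole crop pixels -> bar centre (bay), angle phi in bay; prints ends & post clearance"""
    L,Rr=[b(q) for q in ray('top',crop2px([h1,h2]),30)]
    u=(L-Rr)/np.linalg.norm(L-Rr);c=(L+Rr)/2;phi=np.arctan2(-u[0],u[1]);n=np.array([u[1],-u[0]])
    P=np.array([-84,-66]);print('d',np.linalg.norm(L-Rr).round(1),'c',c.round(1),'phi',phi.round(3),'right',(c-120*u).round(1),'left',(c+120*u).round(1),'post n-clear',((c-P)@n-24).round(1))
    return c,phi,u,n
E
python3 - <<'E'
from h import *
c,phi,u,n=pose((145,374),(354,241))
lw=w(*(c+120*u)); uw=u[0]*XB+u[1]*YB
print('left world',lw)
p=lw+uw*40; move(*p,22,phi+T)
for s in (100,110,120,130): print(s,'right',(c-(120+s)*u).round(1))
E
```

```text
d 190.1 c [-154.3   97.3] phi 0.604 right [-86.1  -1.4] left [-222.5  196.1] post n-clear 11.0
left world [486.46604816 291.42823843]
linear [-29.1  -1.9  98.3] spin -0.002 j7 -0.05 tcp [452.4 351.6 120.3] F [-0.5 -0.7 -0.2] t 5.0
100 right [-29.3 -83.7]
110 right [-23.6 -91.9]
120 right [ -17.9 -100.2]
130 right [ -12.2 -108.4]
```

>>> move_arm --jaw '[1,1,1,1,1,1,1,1,1,1,1,1]' --pt "-29 -2 40" --pt "-29 -2 80" --pt "-29 -2 98" --pt "-40 -2 98" --pt "-50 -2 98" --pt "-58 -2 98" --pt "-64 -2 98" --pt "-71 -2 98" --pt "-78 -2 98" --pt "-85 -2 98" --pt "-92 -2 98" --pt "-99 -2 98" --spin '[0,0,0,0,0,0,0,0,0,0,0,0]'

```text
t: 6.2
tool_pos: [502.0, 265.3, 22.4]
tcp_rot: [-1.551, -2.732, -0.0]
force: [-2.4, 2.7, 2.0]
width: -0.1
grasp_force: 1.7
```

```bash
cat >> h.py <<'E'
def view(n):
    im=cams.snapshot('top')[:,:,::-1]
    cv2.imwrite(f'pics/{n}.png',cv2.resize(im[90:250,130:400],None,fx=2.9,fy=2.9,interpolation=cv2.INTER_CUBIC))
    g=cv2.resize(im[90:250,130:400],None,fx=2.9,fy=2.9,interpolation=cv2.INTER_CUBIC).max(2)
    k,l,st,ce=cv2.connectedComponentsWithStats((g<105).astype(np.uint8))
    print('dark spots',[ (ce[i].round(0).tolist(),int(st[i,4])) for i in range(1,k) if 50<st[i,4]<260])
E
python3 - <<'E'
from h import *
view('top3');move(0,0,22,.538)
E
```

```text
dark spots [([372.0, 49.0], 210), ([123.0, 134.0], 77), ([399.0, 215.0], 77), ([461.0, 234.0], 199), ([575.0, 296.0], 194), ([610.0, 306.0], 239), ([587.0, 337.0], 211), ([190.0, 347.0], 128), ([197.0, 365.0], 102), ([552.0, 427.0], 196)]
linear [ 3.04e+01 -5.67e+02  3.00e-01] spin -0.002 j7 0.16 tcp [502.9 263.7  22.3] F [-0.9  0.9  1.2] t 6.25
```

```bash
python3 - <<'E'
from h import *
pose((190,347),(399,215))
E
```

```text
d 189.9 c [-132.6   63.5] phi 0.602 right [-64.6 -35.4] left [-200.5  162.4] post n-clear 9.3
```

>>> move_arm --jaw '[1,1,1,1,1,1]' --pt "-7 0 0" --pt "-14 0 0" --pt "-21 0 0" --pt "-28 0 0" --pt "-35 0 0" --pt "-40 0 0" --spin '[0,0,0,0,0,0]'

```text
t: 6.85
tool_pos: [522.7, 230.3, 22.2]
tcp_rot: [1.552, 2.731, -0.001]
force: [-1.3, 1.8, 0.8]
width: -0.3
grasp_force: 1.3
```

```bash
python3 - <<'E'
from h import *
view('top4');move(0,0,22,.538)
E
```

```text
dark spots [([351.0, 22.0], 230), ([372.0, 49.0], 180), ([331.0, 53.0], 243), ([14.0, 172.0], 225), ([444.0, 188.0], 73), ([438.0, 217.0], 78), ([462.0, 234.0], 177), ([575.0, 296.0], 171), ([611.0, 306.0], 189), ([234.0, 319.0], 109), ([588.0, 337.0], 185), ([552.0, 427.0], 162)]
linear [ 7.000e+01 -5.669e+02  3.000e-01] spin -0.002 j7 0.22 tcp [523.1 229.5  22.2] F [-0.3 -0.2  0.1] t 6.9
```

View pics/top4.png

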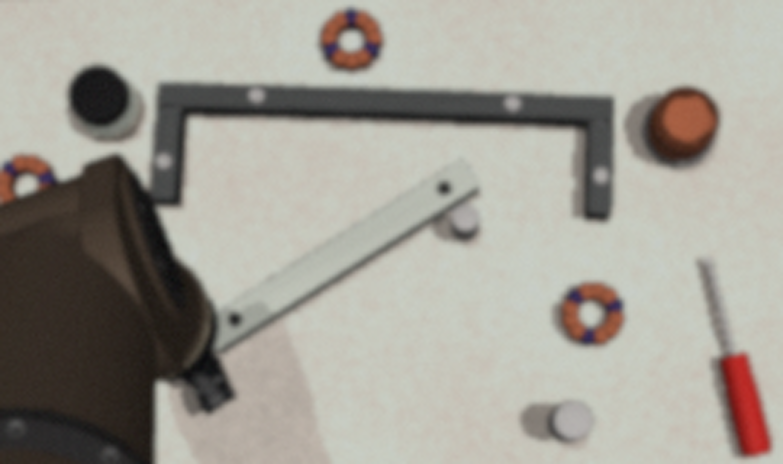

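The bar's right end at crop (470,178) has passed left of and behind the post (463,220). Holes are at (234,319) and (444,188).

```bash
python3 - <<'E'
from h import *
pose((234,319),(444,188))
E
```

```text
d 190.6 c [-110.1   30. ] phi 0.597 right [-42.6 -69.2] left [-177.6  129.3] post n-clear 8.5
```

>>> move_arm --jaw '[1,1,1,1,1,1]' --pt "-6 0 0" --pt "-12 0 0" --pt "-18 0 0" --pt "-24 0 0" --pt "-30 0 0" --pt "-34 0 0" --spin '[0,0,0,0,0,0]'

```text
t: 7.5
tool_pos: [540.1, 201.3, 22.3]
tcp_rot: [1.552, 2.731, -0.0]
force: [-1.2, 1.3, -0.7]
width: -0.1
grasp_force: 0.9
```

```bash
python3 - <<'E'
from h import *
view('top5');move(0,0,22,.538)
E
```

```text
dark spots [([351.0, 21.0], 201), ([330.0, 50.0], 183), ([372.0, 49.0], 169), ([481.0, 165.0], 63), ([438.0, 217.0], 63), ([462.0, 234.0], 157), ([575.0, 296.0], 158), ([272.0, 296.0], 94), ([611.0, 307.0], 176), ([587.0, 337.0], 174), ([722.0, 373.0], 67), ([730.0, 411.0], 144), ([552.0, 427.0], 139)]
linear [ 1.038e+02 -5.671e+02  2.000e-01] spin -0.001 j7 0.28 tcp [540.4 200.7  22.3] F [-0.  -0.1 -1. ] t 7.55
```

>>> move_arm --jaw '[1,1,1,1]' --pt "15 0 0" --pt "30 0 0" --pt "30 0 -45" --pt "30 0 -75" --spin '[0,0,0,0]'

```text
t: 7.95
tool_pos: [523.0, 230.4, 98.5]
tcp_rot: [-1.547, -2.734, 0.0]
force: [2.5, 0.7, -0.3]
width: 0.1
grasp_force: 0.0
```

```bash
python3 - <<'E'
from h import *
c,phi,u,n=pose((272,296),(481,165))
p=w(*(c+55*u-46*n)); print(p); move(*p,95,np.pi/2+phi+T)
E
```

```text
d 190.5 c [-91.1   1.8] phi 0.6 right [-23.3 -97.2] left [-159.   100.8] post n-clear 8.4
[537.74765573 112.99353647]
linear [-108.3  -47.8    3.5] spin -1.568 j7 0.2 tcp [523.  230.4  98.5] F [ 2.5  0.7 -0.3] t 7.95
```

>>> move_arm --jaw '[1,0,-1,-1,-1,-1,-1,-1,-1,-1,-1,-1]' --pt "-15 -15 0" --pt "-30 -30 0" --pt "-50 -48 0" --pt "-70 -48 0" --pt "-90 -48 0" --pt "-108 -48 0" --pt "-108 -48 0" --pt "-108 -48 0" --pt "-108 -48 0" --pt "-108 -48 0" --pt "-108 -48 0" --pt "-108 -48 0" --spin '[-0.14,-0.28,-0.42,-0.56,-0.7,-0.84,-0.98,-1.12,-1.26,-1.4,-1.54,-1.568]'

```text
t: 9.15
tool_pos: [537.9, 112.3, 97.4]
tcp_rot: [-0.838, 3.028, 0.001]
force: [0.2, 0.9, 0.6]
width: 85.3
grasp_force: 0.0
```

```bash
python3 - <<'E'
from h import *
c=np.array([-91.1,1.8]);phi=.6
u=np.array([-np.sin(phi),np.cos(phi)]);n=np.array([u[1],-u[0]])
p=w(*(c+55*u-46*n)); move(*p,13,np.pi/2+phi+T)
# swing about right end, right end fixed drifting to (-17,-108)
s=readout.get_state();R=Ro.from_rotvec(s['tcp_rot']).as_matrix()
r0=np.array([-23.3,-97.2]);r1=np.array([-20,-104]);N=22
for i in range(N+1):
    f=i/N;ph=phi*(1-f);r=r0+(r1-r0)*f;u=np.array([-np.sin(ph),np.cos(ph)]);n=np.array([u[1],-u[0]])
    t=w(*(r+175*u-24*n)); print(i,(R.T[:2,:2]@(t-p)).round(1),round(phi-ph,3),'rfinger bay',(r+(175-57)*u-35*n).round(0),'lefttip',(r+240*u+13*n).round(0))
E
```

```text
linear [-0.2  0.6 84.4] spin 0.002 j7 1.69 tcp [537.9 112.3  97.4] F [0.2 0.9 0.6] t 9.15
0 [-22.1  -0. ] 0.0 rfinger bay [-119.  -20.] lefttip [-148.  108.]
1 [-26.8   0.2] 0.027 rfinger bay [-117.  -17.] lefttip [-142.  111.]
2 [-31.5   0.3] 0.055 rfinger bay [-114.  -15.] lefttip [-136.  114.]
3 [-36.3   0.3] 0.082 rfinger bay [-112.  -13.] lefttip [-130.  117.]
4 [-41.1   0.1] 0.109 rfinger bay [-109.  -11.] lefttip [-124.  119.]
5 [-45.8  -0.2] 0.136 rfinger bay [-107.   -9.] lefttip [-118.  122.]
6 [-50.6  -0.6] 0.164 rfinger bay [-104.   -7.] lefttip [-112.  124.]
7 [-55.3  -1.1] 0.191 rfinger bay [-101.   -5.] lefttip [-106.  126.]
8 [-60.1  -1.8] 0.218 rfinger bay [-99.  -3.] lefttip [-99. 128.]
9 [-64.8  -2.6] 0.245 rfinger bay [-96.  -1.] lefttip [-93. 130.]
10 [-69.6  -3.6] 0.273 rfinger bay [-93.   0.] lefttip [-87. 131.]
11 [-74.3  -4.6] 0.3 rfinger bay [-90.   2.] lefttip [-80. 133.]
12 [-79.   -5.8] 0.327 rfinger bay [-87.   3.] lefttip [-74. 134.]
13 [-83.6  -7.2] 0.355 rfinger bay [-84.   5.] lefttip [-67. 135.]
14 [-88.3  -8.6] 0.382 rfinger bay [-81.   6.] lefttip [-60. 136.]
15 [-92.9 -10.2] 0.409 rfinger bay [-78.   7.] lefttip [-54. 136.]
16 [-97.4 -11.9] 0.436 rfinger bay [-75.   9.] lefttip [-47. 137.]
17 [-102.   -13.8] 0.464 rfinger bay [-71.  10.] lefttip [-40. 137.]
18 [-106.4  -15.7] 0.491 rfinger bay [-68.  11.] lefttip [-34. 137.]
19 [-110.9  -17.8] 0.518 rfinger bay [-65.  12.] lefttip [-27. 137.]
20 [-115.3  -20. ] 0.545 rfinger bay [-62.  13.] lefttip [-20. 137.]
21 [-119.6  -22.3] 0.573 rfinger bay [-58.  13.] lefttip [-14. 137.]
22 [-123.9  -24.8] 0.6 rfinger bay [-55.  14.] lefttip [ -7. 136.]
```

>>> move_arm --jaw '[-1,-1,-1,-1,-1]' --pt "0 0 40" --pt "0 0 70" --pt "0 0 84" --pt "-10 0 84" --pt "-16 0 84" --spin '[0,0,0,0,0]'

```text
t: 9.65
tool_pos: [553.7, 120.2, 14.2]
tcp_rot: [-0.83, 3.028, 0.001]
force: [0.8, -0.3, 0.8]
width: 85.4
grasp_force: 0.0
```

>>> move_arm --jaw '[-1,-1,-1,-1,-1,-1,-1,-1,-1,-1,-1,-1]' --pt "-6 0 0" --pt "-11 0 0" --pt "-15.5 0 0" --pt "-20 0 0" --pt "-25 0 0" --pt "-30 0 0" --pt "-34.5 -0.5 0" --pt "-39 -1 0" --pt "-44 -2 0" --pt "-49 -2.5 0" --pt "-53.5 -3.5 0" --pt "-58 -4.5 0" --spin '[0,0.027,0.055,0.082,0.109,0.136,0.164,0.191,0.218,0.245,0.273,0.3]'

```text
t: 10.85
tool_pos: [604.8, 144.7, 13.3]
tcp_rot: [-0.365, 3.12, 0.0]
force: [-0.9, -0.1, 0.4]
width: 85.4
grasp_force: 1.0
```

```bash
python3 - <<'E'
from h import *
view('top6');move(0,0,13,np.pi/2+.3+T)
E
```

```text
dark spots [([351.0, 21.0], 152), ([330.0, 50.0], 152), ([372.0, 49.0], 139), ([482.0, 155.0], 52), ([13.0, 172.0], 149), ([47.0, 178.0], 156), ([16.0, 206.0], 132), ([462.0, 234.0], 112), ([575.0, 296.0], 128), ([611.0, 307.0], 130), ([588.0, 337.0], 133), ([551.0, 427.0], 82)]
linear [ 6.227e+02 -2.200e+00 -3.000e-01] spin -0.006 j7 1.42 tcp [605.6 144.9  13.4] F [-0.4 -0.4 -0.1] t 10.9
```

View pics/top6.png

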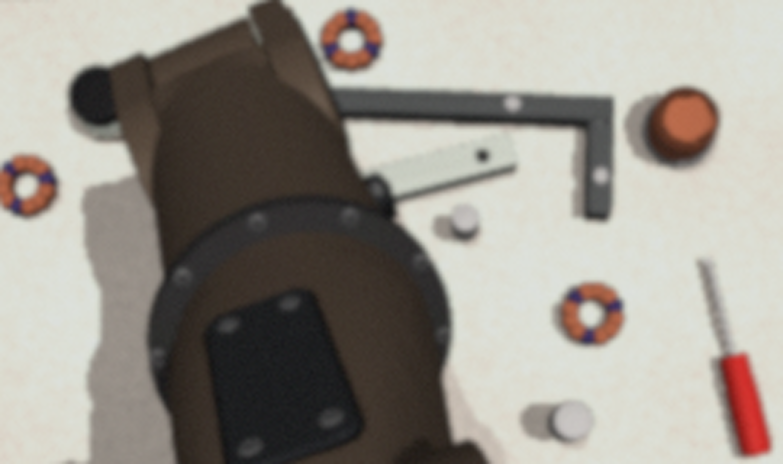

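The right hole is at crop (482,155) and the bar lies behind the post, pivoting as planned. The arm hides its left half.

```bash
python3 - <<'E'
from h import *
s=readout.get_state();R=Ro.from_rotvec(s['tcp_rot']).as_matrix()
ph=np.arctan2(R[1,1],R[0,1])-np.pi/2-T
h=b(ray('top',crop2px([(482,155)]),30)[0]);u=np.array([-np.sin(ph),np.cos(ph)]);n=np.array([u[1],-u[0]])
r=h-25*u;print('phi',ph,'right',r,'left',r+240*u); tb=b(s['tool_pos'][:2]);print('tcp along bar',(tb-r)@u,'perp',(tb-r)@n)
p=s['tool_pos'][:2];al=(tb-r)@u;pe=(tb-r)@n
r1=np.array([-16,r[1]-6]);N=11
for i in range(1,N+1):
    f=i/N;q=ph*(1-f);rr=r+(r1-r)*f;u=np.array([-np.sin(q),np.cos(q)]);n=np.array([u[1],-u[0]])
    print((R.T[:2,:2]@(w(*(rr+al*u+pe*n))-p)).round(1),round(ph-q,3))
E
```

```text
phi 0.293565284139561 right [ -22.12270442 -101.27389984] left [-91.57073934 128.45848892]
tcp along bar 172.6837201133448 perp -23.329395149211365
[-5.  -0.1] 0.027
[-10.   -0.4] 0.053
[-15.   -0.7] 0.08
[-20.   -1.2] 0.107
[-25.1  -1.8] 0.133
[-30.1  -2.6] 0.16
[-35.1  -3.5] 0.187
[-40.1  -4.4] 0.214
[-45.1  -5.6] 0.24
[-50.1  -6.8] 0.267
[-55.1  -8.2] 0.294
```

>>> move_arm --jaw '[-1,-1,-1,-1,-1,-1,-1,-1,-1,-1,-1,-1]' --pt "-5 0 0" --pt "-10 0 0" --pt "-15 -1 0" --pt "-20 -1 0" --pt "-25 -2 0" --pt "-30 -2.5 0" --pt "-35 -3.5 0" --pt "-40 -4.5 0" --pt "-45 -5.5 0" --pt "-50 -7 0" --pt "-55 -8 0" --pt "-55 -8 0" --spin '[0.027,0.053,0.08,0.107,0.133,0.16,0.187,0.214,0.24,0.267,0.294,0.294]'

```text
t: 12.1
tool_pos: [660.8, 149.4, 13.4]
tcp_rot: [0.095, 3.139, -0.0]
force: [0.1, -0.4, 0.0]
width: 85.2
grasp_force: 0.0
```

```bash
python3 - <<'E'
from h import *
view('top7');cv2.imwrite('pics/side7.png',cams.snapshot('side')[90:310,190:420][:,:,::-1].repeat(2,0).repeat(2,1));move(0,0,13,np.pi/2+T)
E
```

```text
dark spots [([351.0, 21.0], 146), ([372.0, 49.0], 135), ([484.0, 160.0], 182), ([13.0, 172.0], 142), ([48.0, 178.0], 147), ([16.0, 206.0], 126), ([462.0, 235.0], 105), ([575.0, 296.0], 122), ([611.0, 307.0], 124), ([588.0, 337.0], 128), ([551.0, 427.0], 73)]
linear [ 6.504e+02 -1.879e+02 -1.000e-01] spin 0.003 j7 1.22 tcp [660.3 149.3  13.5] F [-0.2 -0.5  0. ] t 12.2
```

View pics/side7.png

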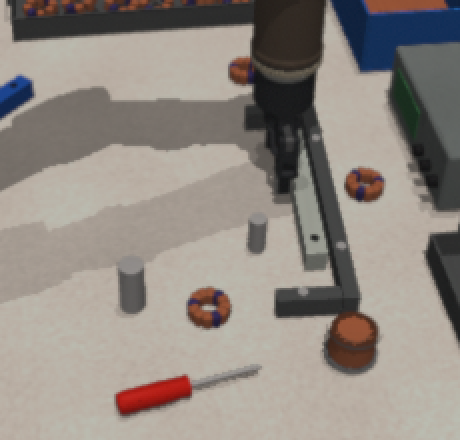

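The bar lies in the bay nearly parallel to the rail. A light strip at the right end, crop (328,250), suggests a gap there. I'll back off and measure.

>>> move_arm --jaw '[-1,-1,-1,-1,-1,-1,-1,-1,-1]' --pt "12 0 0" --pt "25 0 0" --pt "25 0 -40" --pt "25 0 -80" --pt "50 0 -100" --pt "100 0 -100" --pt "150 0 -100" --pt "200 0 -100" --pt "200 0 -100" --spin '[0,0,0,0,0,0,0,0,0]'

```text
t: 13.1
tool_pos: [452.1, 160.6, 112.6]
tcp_rot: [-0.086, -3.134, 0.003]
force: [1.2, 0.1, 0.1]
width: 85.6
grasp_force: 0.0
```

```bash
python3 - <<'E'
from h import *
view('top8');print(readout.get_state()['tool_pos'], b(ray('side',[(347,209)],30)[0]))
E
```

```text
dark spots [([351.0, 22.0], 250), ([372.0, 49.0], 201), ([246.0, 131.0], 70), ([489.0, 139.0], 72), ([14.0, 173.0], 254), ([47.0, 178.0], 218), ([462.0, 234.0], 188), ([575.0, 296.0], 184), ([610.0, 306.0], 225), ([587.0, 337.0], 202), ([552.0, 427.0], 180)]
[456.61059726 161.13045623 113.48707788] [-15.70520334 -83.92356514]
```

View pics/top8.png

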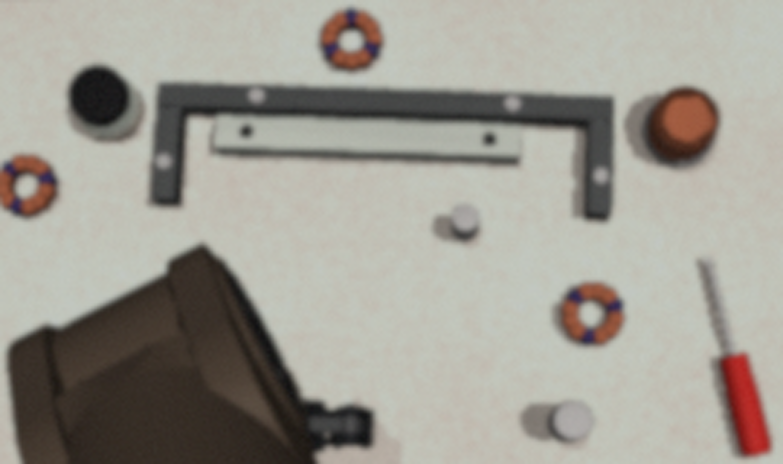

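```bash
python3 - <<'E'
from h import *
pose((246,131),(489,139))
# rail screws (mid of rail, z 30) as check: should be x=+10
for q in ray('top',crop2px([(257,96),(513,103)]),30): print(b(q))
E
```

```text
d 189.8 c [-16.   12.5] phi -0.004 right [ -16.5 -107.5] left [-15.5 132.5] post n-clear 43.6
[ 12.81283453 100.25276522]
[  13.11790006 -100.30614218]
```

The rail screws read 3 mm too far (x = 13 where 10 is expected), so the bar is really 3–6 mm off the rail. That's within tolerance, but I'll nudge it about 4 mm further for margin.

```bash
python3 - <<'E'
from h import *
q=b([660.6,149.3]);print(q)
p=w(q[0]-20,32);print(p);move(*p,113,np.pi/2+T);move(*p,13,np.pi/2+T)
E
```

```text
[-39.82054078  65.05055366]
[638.58425679 117.55655739]
linear [-184.1  -33.3    0.2] spin 0.006 j7 1.06 tcp [456.6 161.1 113.5] F [1.5 0.1 0.8] t 13.15
linear [-184.3  -33.3  100.2] spin 0.006 j7 1.06 tcp [456.6 161.1 113.5] F [1.5 0.1 0.8] t 13.15
```

>>> move_arm --jaw '[-1,-1,-1,-1,-1,-1,-1,-1,-1,-1]' --pt "-40 -10 0" --pt "-80 -20 0" --pt "-120 -30 0" --pt "-155 -33 0" --pt "-175 -33 0" --pt "-175 -33 40" --pt "-175 -33 75" --pt "-175 -33 100" --pt "-175 -33 100" --pt "-175 -33 100" --spin '[0.006,0.006,0.006,0.006,0.006,0.006,0.006,0.006,0.006,0.006]'

```text
t: 14.15
tool_pos: [633.9, 117.7, 13.7]
tcp_rot: [0.102, 3.139, -0.0]
force: [-0.9, 0.7, -0.6]
width: 85.5
grasp_force: 0.0
```

```bash
python3 - <<'E'
from h import *
p=w(-39.8+4,32);move(*p,13,np.pi/2+T)
E
```

```text
linear [-28.7   0.3   0.7] spin -0.003 j7 1.26 tcp [633.9 117.7  13.7] F [-0.9  0.7 -0.6] t 14.15
```

>>> move_arm --jaw '[-1,-1,-1,-1,-1,-1,-1,-1]' --pt "-10 0 0" --pt "-18 0 0" --pt "-21 0 0" --pt "-23 0 0" --pt "-25 0 0" --pt "-27 0 0" --pt "-28.5 0 0" --pt "-28.5 0 0" --spin '[0,0,0,0,0,0,0,0]'

```text
t: 14.95
tool_pos: [660.8, 116.2, 13.2]
tcp_rot: [-0.102, -3.139, 0.0]
force: [-2.2, -0.7, 0.7]
width: 85.5
grasp_force: 1.5
```

>>> move_arm --jaw '[-1,-1,-1,-1,-1,-1,-1,-1,-1]' --pt "8 0 0" --pt "22 0 0" --pt "22 0 -40" --pt "22 0 -80" --pt "50 0 -100" --pt "100 0 -100" --pt "150 20 -100" --pt "200 40 -100" --pt "200 40 -100" --spin '[0,0,0,0,0,0,0,0,0]'

```text
t: 15.85
tool_pos: [458.5, 171.4, 113.2]
tcp_rot: [-0.093, -3.137, -0.001]
force: [0.7, -0.3, -0.3]
width: 85.4
grasp_force: 0.0
```

```bash
python3 - <<'E'
from h import *
view('top9');print(readout.get_state()['t'])
E
```

```text
dark spots [([351.0, 22.0], 249), ([372.0, 49.0], 199), ([246.0, 129.0], 73), ([125.0, 134.0], 51), ([489.0, 137.0], 85), ([14.0, 173.0], 256), ([47.0, 178.0], 218), ([462.0, 234.0], 189), ([575.0, 296.0], 180), ([610.0, 306.0], 224), ([587.0, 337.0], 201), ([552.0, 427.0], 176)]
15.9
```

View pics/top9.png

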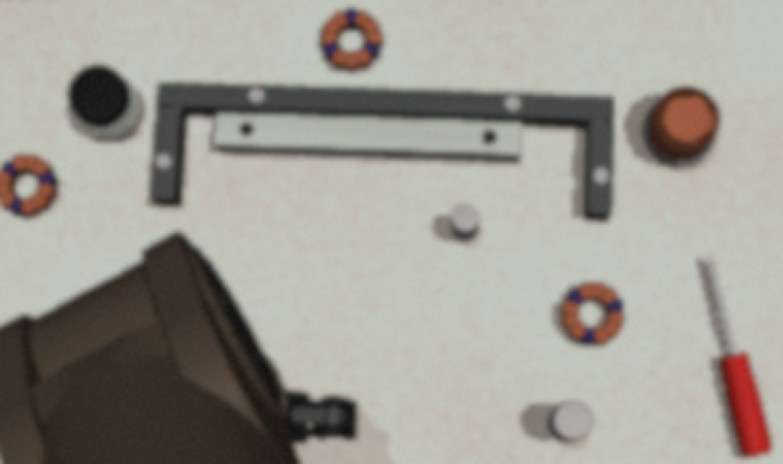

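The bar lies flat along the rail, with holes at crop (246,129) and (489,137). It measures about 27 mm from the rail screws, so it is within about 4 mm of the rail. The loose objects look unmoved and the robot is clear, so I'm handing in.

```bash
python3 -c "
from station import finish_job
print(finish_job())"
```

```text
the job is handed in; nothing more can be done
None
```

The aluminium bar went in right-hand end first behind the post and now lies flat along the back rail inside the bay, about 4 mm off it by camera; the other objects look unmoved, and the job was handed in at about 16 s with no verdict shown.

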